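# Zero the corner gauge, then hold a padlock in its corner

### The arm

A 7-joint arm with a two-finger parallel gripper is mounted at the origin on a cart in front of the work surface, level with it; the furniture and walls round the work are solid. World frame = base frame: x ahead of the robot, y to its left, z up, the work surface at z = 0. Lengths are in m, angles in rad, forces in N, time in s.
With the tool pointing down it reaches from about 0.4 to 0.875 m from the base axis. Payload 6.5 kg.
Tool frame: the origin (TCP) lies at the very end of the fingers, on their centre line; the grasp point (between the pads) lies 19 mm behind it; z points along the fingers, y is the line along which they close (so a half turn about z gives the same grasp; the last joint's range is limited). The gripper opens to 88 mm and grips with 3 to 60 N. Pads are 18 mm wide; open, the fingers measure 123 mm over their backs; the gripper's body (75 mm by 187 mm) begins 45 mm behind the grasp point.
Start: joints at [1.039, 0.536, -0.004, 1.538, 0.003, 1.067, -0.071], TCP at [0.292, -0.581, 0.239] pointing down, gripper open.
Joint ranges: [-2.7, 2.7], [-0.37, 2.16], [-1.27, 1.26], [0.24, 2.4], [-1.31, 4.45], [0.19, 1.91], [-2.76, 2.76]. Speed limits (rad/s): [2.39, 2.39, 3.14, 3.14, 3.14, 3.14, 3.14].

### API

Orientations are given as a 3x3 rotation matrix whose columns are the frame's x, y, z axes.
In Python, from cell import arm gives the robot as it stands.
- The arm moves only by the tool pendant, called after ">>>" by a JSON object that holds its "op" and its "data", one argument or row to a line. Schema: {"type":"object","properties":{"moves":{"type":"object","properties":{"segments":{"type":"array","items":{"type":"array","items":{"type":"number"},"minItems":6,"maxItems":6},"minItems":1,"maxItems":8}},"additionalProperties":false,"required":["segments"]},"jaw":{"type":"number"},"squeeze":{"type":"number"},"only":{"type":"string"},"quiet":{"type":"boolean"},"lines":{"type":"string"}},"required":["moves"],"additionalProperties":false}. moves is an object whose key "segments" holds a list of rows, 1 to 8 of them, each of 6 numbers: dx, dy, dz in m, then a rotation vector rx, ry, rz in rad; each row is the pose to reach, as a shift and turn from the pose commanded when the call began, along the tool's axes at that moment; what a row does not reach only later rows make up. A row lasts 1/10 s, in which the tool goes at most 0.05 m and 0.15 rad, less where a joint would pass 70% of its speed; a pose out of reach is approached as far as the arm can. jaw is the finger opening in m, set as the call begins (left out keeps the last). The fingers move at their own pace and stop on an object; squeeze is the grip in N (left out, the last holds). Time passes only in rows, so rows that do not move let the fingers close. The tool returns the time, the measured TCP pose, the force, the opening and the grip force at its end. only (a regular expression) keeps the lines of the reply that match it, lines (a string "A,B") keeps lines A to B, and quiet returns only ok. Input that does not fit is refused with a message, and nothing moves.
- arm.sense(): the state, without advancing time (a new reading comes with each control period).
- arm.snapshot(name): name is "side" or "top" or "wrist"; returns a dict with "img" (420x560x3 uint8, red, green, blue), "range_z" (420x560 float32, m along the optical axis (not along the pixel's ray), 0 where there is no reading), "fx", "fy", "cx", "cy" (pixels), "R" (3x3) and "t" (3): a world point X has camera coordinates R X + t. Camera axes: x right, y down, z forward; pixel columns grow to the right and rows downward; lengths in m; the calibration is good to about 2 mm. A picture is of the moment at which its call begins.
- arm.job_done(): hands the job in; it is judged then, once.
The state is a dict: "clock": time; "q": joint angles; "qd": joint speeds; "joint_efforts": joint torques, N m; "tool_pos": TCP position; "orientation": TCP orientation; "wrist_force": force on the tool from outside, world axes, zero at the start; "ft_torque": the same for the moment, N m; "width": finger opening in m; "grip_force": force on a finger pad.
Only numpy, scipy, OpenCV 4.12 (cv2) and the standard library are available. Lean on these libraries where they do the work, as an engineer would, in place of code of your own. Each camera call takes 0.05 s, during which the arm holds its last target. There are 200 camera calls.

### The job

Take the pin punch out of its stand, press the gauge's recessed red zero button fully down with the punch's tip while the gauge is still empty, and stand the punch back in its stand. Then lay the brass padlock flat on the gauge plate, shackle toward the robot, and push it into the corner with its base flat against the far stop and its side against the left stop, leaving the mug and the grey padlock alone. Finish while still holding it, pressed steadily but gently against both stops: do not let go.

Things in the scene. Friction and masses are not known exactly. Their poses are not given: they have to be found in the camera images.
- gauge: Corner gauge fixed to the bench: aluminium plate 180 x 180 x 10 mm, origin at the centre of its underside, z up, +x to its far side, +y to its left (seen from the robot). Two low dark stops form a corner at the far left; at the right edge stands a grey readout housing (x -25 to 85, y -88 to -48 mm, top 44 mm above the underside) with a green display and a recessed button.
- far_stop: Far stop: dark steel bar along the gauge's y, 14 x 92 mm, 6 mm tall on the plate (top 16 mm above the gauge's underside). Origin at the centre of its underside. Its working face looks to the gauge's -x and lies at gauge x = +45 mm, y from -21 to 71 mm.
- left_stop: Left stop, fixed: dark steel bar along the gauge's x, 84 x 14 mm, 6 mm tall on the plate. Origin at the centre of its underside. Its working face looks to the gauge's -y at gauge y = +57 mm, x from -39 to 45 mm. Both stops being only 6 mm tall, fingers that hold the upper half of the padlock pass above them.
- corner (a point): The point on the plate's top where the working faces of the two stops meet (gauge x 45, y 57, z 10 mm); axes as the gauge's.
- button_top (a point): Centre of the top of the red round zero button (11 mm diameter). At rest it lies 6 mm below the top of the housing in a vertical hole of 15 mm diameter, at gauge x 0, y -68, z 38 mm; it moves with the button.
- zero_button (a joint): Travel of the zero button: 0 out, 0.004 m fully down; spring of about 1.6 N at first and 4.8 N fully down, springs back when released.
- stand: Wooden punch stand fixed to the bench, 64 x 64 mm, 40 mm tall, origin at the centre of its underside, with one vertical hole of 13 mm diameter in the middle of its top, right through.
- stand_mouth (a point): Centre of the hole's mouth in the top of the stand, 40 mm above the bench.
- punch: Pin punch, a loose stylus 102 mm long, 70 g, upright in the stand. Origin at the tip, z up to the handle. Steel pin 6 mm in diameter from 0 to 36 mm, collar 22 mm in diameter from 36 to 40, round brass handle 13 mm in diameter from 40 to 102. In the stand the collar rests on the stand's top, the tip 4 mm above the bench.
- punch_tip (a point): The lower end of the punch's pin (same point as the punch's origin).
- padlock: Brass padlock lying on its back, 0.13 to 0.24 kg. Origin on its underside; x to the shackle, z up. Its body is a block, x from -32 (base) to +6, y from -22.5 to +22.5 mm, 19 mm thick; the shackle reaches x = +34. Grasp across the sides (45 mm, along y). Seated in the corner its x axis points to the gauge's -x, its origin at gauge x 13, y 34.5, z 10 mm.
- padlock_base (a point): Centre of the padlock's flat base face (padlock x = -32, y 0, z 9.5 mm).
- mug: White dotted mug, 91 mm tall, a bystander at the back of the bench; origin at the centre of its underside.
- grey_padlock: Grey steel padlock 58 x 38 x 16 mm, lying flat, a bystander at the right of the bench; origin on its underside.
There are look-alikes about, which are no part of the job. Leave any green or turquoise look-alike of the padlock alone.

How it is judged:
By the outcome, as a careful person would: the job done as asked, in the order asked, and still so for the second after the job is handed in, while the arm keeps its last pose, push and grip.
It also fails if it takes over 72 s, if anything falls off the work surface, if the arm or the gripper's body presses on something with over 40 N, if the wrist force passes 120 N, or if a joint passes its speed limit or range.

## Working session

There is one attempt and no reset: what is moved stays moved. The work goes in short steps, Python scripts to look and compute and a tool call to move; the robot and the scene stay as the last step left them, time stands still between calls to the robot, and variables do not carry over. Pictures are saved under pics/ and viewed, at most 10 in all, crops included, and the job is handed in when it is done.

```bash
ls; mkdir -p pics
```

Create h.py:
```python
import numpy as np, cv2
from cell import arm
def snap(n):
    s=arm.snapshot(n); np.savez('/tmp/'+n+'.npz',**s); return s
def load(n): return dict(np.load('/tmp/'+n+'.npz'))
def cast(s,u,v,z):
    d=s['R'].T@np.array([(u-s['cx'])/s['fx'],(v-s['cy'])/s['fy'],1.]); c=-s['R'].T@s['t']
    return c+d*(z-c[2])/d[2]
def cloud(s):
    v,u=np.mgrid[:420,:560]; z=s['range_z']
    P=np.stack([(u-s['cx'])/s['fx']*z,(v-s['cy'])/s['fy']*z,z],-1)
    return (P-s['t'])@s['R']
def proj(s,X):
    p=s['R']@np.asarray(X)+s['t']; return np.array([p[0]/p[2]*s['fx']+s['cx'],p[1]/p[2]*s['fy']+s['cy']])
def save(s,n): cv2.imwrite('pics/'+n+'.png',cv2.cvtColor(s if isinstance(s,np.ndarray) else s['img'],cv2.COLOR_RGB2BGR))
```

Run:
```python
from h import *
a=snap('top');b=snap('side')
save(a,'top0');save(b,'side0')
for s in(a,b): print(s['fx'],s['cx'],s['cy'],-s['R'].T@s['t'],s['R'].round(2).tolist())
st=arm.sense();print(st['clock'],st['orientation'],st['width'])
```

```text
pics
454.29362686589707 278.0622118928648 214.83876727415972 [ 0.38218412 -0.02452851  1.20233436] [[-0.02, -1.0, -0.01], [-0.98, 0.02, -0.19], [0.19, 0.0, -0.98]]
469.56860167985377 272.6767395196737 204.42579347453307 [0.07768599 0.84411672 0.83762621] [[-0.86, -0.51, -0.01], [-0.3, 0.53, -0.79], [0.41, -0.68, -0.61]]
0.1 [[ 8.93415311e-01  4.49230913e-01 -8.17596051e-04]
 [ 4.49231636e-01 -8.93414350e-01  1.31791489e-03]
 [-1.38403936e-04 -1.54473535e-03 -9.99998797e-01]] 0.08819170211755835
```

View pics/top0.png

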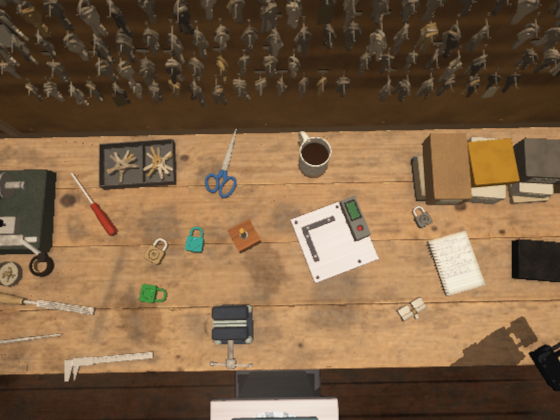

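View pics/side0.png

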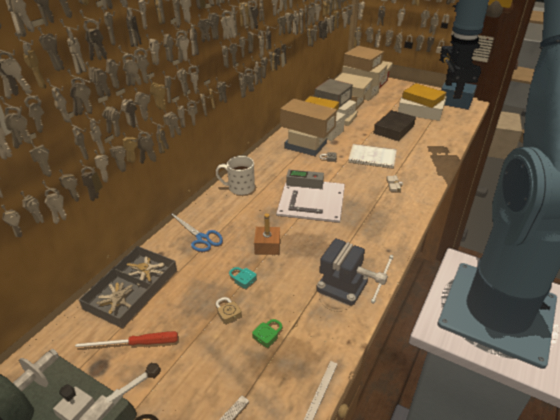

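Top view: the punch in its stand is at (243,234) and the gauge at (333,240), with its red button near (360,228). Padlock candidates are brass (156,251), turquoise (196,240), green (152,293), grey (422,217) and a pale object at (411,309). By the description I choose (156,251), and I'll check it in a close crop.

Run:
```python
from h import *
s=load('top');im=s['img']
a=cv2.resize(im[225:275,130:180],(400,400),interpolation=cv2.INTER_CUBIC)
b=cv2.resize(im[190:290,285:385],(400,400),interpolation=cv2.INTER_CUBIC)
save(np.hstack([a,b]),'crop1')
P=cloud(s);hsv=cv2.cvtColor(im,cv2.COLOR_RGB2HSV)
def rep(n,m):
    k,l,st,c=cv2.connectedComponentsWithStats(m.astype(np.uint8))
    for i in range(1,k):
        if st[i,4]>5:print(n,st[i],c[i].round(1),np.median(P[l==i],0).round(4))
box=np.zeros((420,560),bool);box[190:290,285:385]=1
rep('red',box&((hsv[...,0]<8)|(hsv[...,0]>172))&(hsv[...,1]>150)&(hsv[...,2]>90))
# gauge plate top
m=box&(hsv[...,1]<50)&(hsv[...,2]>150)
m=m.astype(np.uint8);m=cv2.morphologyEx(m,cv2.MORPH_OPEN,np.ones((3,3)))
cs=max(cv2.findContours(m,0,2)[0],key=cv2.contourArea)
r=cv2.minAreaRect(cs);print('plate',r,[cast(s,*p,0.010).round(4).tolist() for p in cv2.boxPoints(r)], np.median(P[m>0],0))
# heights
for n,(u0,v0,u1,v1),lo in(('stand',(222,215,265,260),.025),('padlock',(138,232,174,270),.01),('housing',(335,190,380,245),.033)):
    sub=np.zeros_like(box);sub[v0:v1,u0:u1]=1
    q=sub&(P[...,2]>lo);X=P[q];print(n,q.sum(),X.mean(0).round(4),X[:,2].max(),np.percentile(X[:,2],50))
    rr=cv2.minAreaRect((X[:,:2]*1000).astype(np.float32));print(rr)
```

```text
red [358 226   4   5  15] [359.5 227.9] [ 0.5731 -0.2298  0.0393]
plate ((333.99310302734375, 238.98226928710938), (68.04335021972656, 67.89112854003906), 68.80594635009766) [[0.6046, -0.0514, 0.01], [0.6684, -0.2235, 0.01], [0.4962, -0.2792, 0.01], [0.4357, -0.1112, 0.01]] [ 0.53335301 -0.15811428  0.01133837]
stand 637 [0.5575 0.0669 0.0666] 1.2023343597127347 0.041759193321591045
((486.4642333984375, 30.031524658203125), (235.3789520263672, 63.77637481689453), 27.343048095703125)
padlock 318 [0.5216 0.2989 0.0337] 1.2023343597127347 0.019678634063496257
((452.5469055175781, 152.30609130859375), (378.61383056640625, 66.1148910522461), 62.390262603759766)
housing 689 [ 0.5993 -0.2177  0.0571] 1.2023343597127347 0.045826821702094005
((499.726806640625, -158.35369873046875), (108.44742584228516, 339.324462890625), 59.01759338378906)
```

View pics/crop1.png

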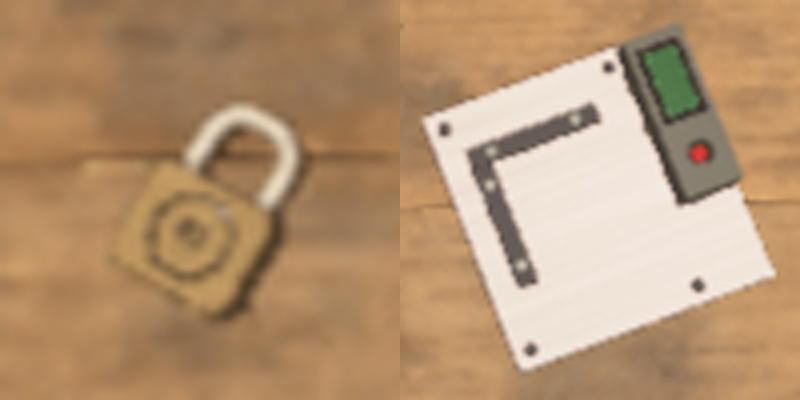

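The crop confirms a brass body at about (156,253) with its shackle up-right, plus the gauge with its corner at far left and red button at (359.5,228). Next: clean fits.

Add to h.py:
```python
def fit(P,lo,hi,c,r,sh=True):
    q=(P[...,2]>lo)&(P[...,2]<hi)&(np.hypot(P[...,0]-c[0],P[...,1]-c[1])<r)
    X=P[q]
    if len(X)<4: return len(X)
    rr=cv2.minAreaRect((X[:,:2]*1000).astype(np.float32)); return len(X),X.mean(0).round(4),np.round(rr[0],1),np.round(rr[1],1),round(rr[2],1)
```

Run:
```python
from h import *
for n in('top','side'):
    s=load(n);P=cloud(s)
    print(n)
    print('stand',fit(P,.033,.05,(.56,.063),.06))
    print('handle',fit(P,.06,.12,(.56,.063),.06), 'toppart',fit(P,.098,.12,(.56,.063),.06))
    print('body',fit(P,.015,.03,(.52,.30),.07)); print('lock',fit(P,.008,.03,(.52,.30),.07))
    print('housing',fit(P,.036,.06,(.5993,-.2177),.09))
    print('plate',fit(P,.006,.06,(.552,-.166),.15))
s=load('top')
hsv=cv2.cvtColor(s['img'],cv2.COLOR_RGB2HSV)
print('button',cast(s,359.5,227.9,.038),'side red:')
b=load('side');h=cv2.cvtColor(b['img'],cv2.COLOR_RGB2HSV)
# approx polygon plate
m=np.zeros((420,560),np.uint8);m[190:290,285:385]=1
m&=((hsv[...,1]<60)&(hsv[...,2]>140)).astype(np.uint8)
m=cv2.morphologyEx(m,cv2.MORPH_OPEN,np.ones((3,3)));cs=max(cv2.findContours(m,0,2)[0],key=cv2.contourArea)
pl=cv2.approxPolyDP(cs,5,True)[:,0]
for p in pl: print(p,cast(s,*p,.01).round(4))
```

```text
top
stand (570, array([0.5615, 0.0691, 0.0415]), array([562.4,  69.3]), array([64.4, 63.8]), 27.6)
handle (39, array([0.5605, 0.0683, 0.0965]), array([562.1,  68.5]), array([10.8, 12.3]), 84.0) toppart (26, array([0.5617, 0.0688, 0.1063]), array([562. ,  68.7]), array([12., 10.]), 1.7)
body (263, array([0.5202, 0.3052, 0.02  ]), array([529.3, 300.2]), array([45.4, 64.7]), 63.4)
lock (337, array([0.5241, 0.3026, 0.0182]), array([533. , 298.4]), array([ 79.7, 129.9]), 1.5)
housing (665, array([ 0.6017, -0.2199,  0.0457]), array([ 602.5, -220.7]), array([110.4,  41. ]), 19.6)
plate (4782, array([ 0.551 , -0.1674,  0.0167]), array([ 549.8, -162.7]), array([285.5, 277.7]), 7.8)
side
stand (420, array([0.5574, 0.0734, 0.0392]), array([559.6,  70.4]), array([64.5, 68.6]), 30.2)
handle (79, array([0.5589, 0.072 , 0.0865]), array([560.3,  68.3]), array([14.1, 14.4]), 64.7) toppart (22, array([0.5597, 0.0704, 0.1036]), array([561. ,  68.5]), array([10. , 16.1]), 31.2)
body (275, array([0.5155, 0.3077, 0.018 ]), array([516.3, 306.7]), array([45. , 41.1]), 61.8)
lock (396, array([0.5195, 0.3061, 0.0161]), array([527.4, 300.8]), array([45., 68.]), 62.0)
housing (342, array([ 0.598 , -0.2173,  0.043 ]), array([ 599.6, -220.1]), array([110. ,  49.2]), 19.7)
plate (2556, array([ 0.5516, -0.1661,  0.0157]), array([ 549. , -166.4]), array([180.1, 184.5]), 19.5)
button [ 0.57361213 -0.23031745  0.038     ] side red:
[339 202] [ 0.6498 -0.184   0.01  ]
[291 219] [ 0.606 -0.054  0.01 ]
[315 282] [ 0.4382 -0.1122  0.01  ]
[377 258] [ 0.4974 -0.2768  0.01  ]
[369 237] [ 0.5533 -0.2591  0.01  ]
[353 240] [ 0.5462 -0.2164  0.01  ]
```

Add to h.py:
```python
def go(x,y,z,yaw=None):
    "tool-axis shift to world TCP target; rz to bring tool y to yaw (deg), rxy for vertical"
    st=arm.sense();R=np.array(st['orientation']);p=np.array(st['tool_pos'])
    from scipy.spatial.transform import Rotation as Q
    yv=np.arctan2(R[1,1],R[0,1]) if yaw is None else np.radians(yaw)
    Y=np.array([np.cos(yv),np.sin(yv),0]);Z=np.array([0,0,-1.]);T=np.stack([np.cross(Y,Z),Y,Z],1)
    print('shift',(R.T@(np.array([x,y,z])-p)).round(4),'rot',Q.from_matrix(R.T@T).as_rotvec().round(4),'yaw',np.degrees(np.arctan2(R[1,1],R[0,1])).round(2))
```

```text
(no output)
```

>>> {"op": "pendant", "data": {
  "moves": {"segments": [[0.05,-0.03,0.0,0,0,0],[0.09,-0.06,0.01,0,0,0],[0.13,-0.09,0.02,0,0,0],[0.17,-0.12,0.03,0,0,0],[0.21,-0.16,0.04,0,0,0],[0.24,-0.19,0.04,0,0,0],[0.27,-0.22,0.04,0,0,0],[0.30,-0.25,0.04,0,0,0]]},
  "jaw": 0.06,
  "squeeze": 10
}}

```text
clock: 0.9
tool_pos: [0.4478, -0.2201, 0.1984]
orientation: [[0.893, 0.45, -0.001], [0.45, -0.893, 0.0], [-0.0, -0.001, -1.0]]
wrist_force: [1.4, -0.2, 0.3]
width: 0.0599
grip_force: 0.0
```

```bash
python3 -c "
from h import *
go(.561,.0687,.16)"
```

```text
shift [ 0.231  -0.207   0.0385] rot [-0.0007  0.0003  0.    ] yaw -63.26
```

>>> {"op": "pendant", "data": {
  "moves": {"segments": [[0.04,-0.03,0.0,0,0,0],[0.08,-0.06,0.0,0,0,0],[0.12,-0.09,0.01,0,0,0],[0.16,-0.13,0.02,0,0,0],[0.19,-0.16,0.03,0,0,0],[0.215,-0.19,0.04,0,0,0],[0.231,-0.207,0.0385,0,0,0],[0.231,-0.207,0.0385,0,0,0]]}
}}

```text
clock: 1.7
tool_pos: [0.5612, 0.0711, 0.1598]
orientation: [[0.891, 0.455, -0.0], [0.455, -0.891, 0.002], [0.001, -0.002, -1.0]]
wrist_force: [-0.2, 0.7, 0.7]
width: 0.0602
grip_force: 0.0
```

Run:
```python
from h import *
s=snap('wrist');save(s,'w1');P=cloud(s)
print('c',-s['R'].T@s['t'],arm.sense()['tool_pos'])
print('stand',fit(P,.033,.05,(.56,.068),.06))
print('handle',fit(P,.06,.12,(.56,.068),.03), 'top',fit(P,.098,.12,(.56,.068),.03))
go(.561,.0687,.068)
```

```text
c [0.62393896 0.10329509 0.30517985] [0.56090128 0.06784506 0.15979743]
stand (4517, array([0.5636, 0.0723, 0.0396]), array([560.6,  70.6]), array([64.4, 64. ]), 27.2)
handle (526, array([0.563 , 0.072 , 0.0946]), array([561.1,  70.9]), array([12.5, 12.9]), 28.3) top (313, array([0.5617, 0.0712, 0.1046]), array([561.2,  70.7]), array([12.5, 12.6]), 28.2)
shift [ 0.0005 -0.0007  0.0918] rot [-0.0007  0.0004  0.    ] yaw -63.12
```

View pics/w1.png

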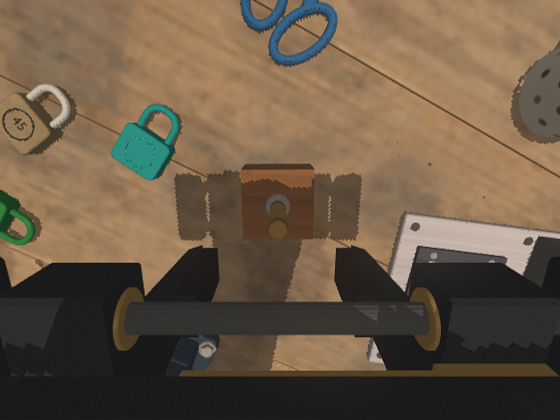

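The wrist view shows the punch at (278,215), upright at the middle of its stand and midway between the open fingers. I'll descend and grip.

>>> {"op": "pendant", "data": {
  "moves": {"segments": [[0.001,-0.001,0.03,0,0,0],[0.001,-0.001,0.06,0,0,0],[0.001,-0.001,0.085,0,0,0],[0.001,-0.001,0.092,0,0,0],[0.001,-0.001,0.092,0,0,0]]}
}}

```text
clock: 2.25
tool_pos: [0.5608, 0.0658, 0.0676]
orientation: [[0.894, 0.448, -0.002], [0.448, -0.894, -0.001], [-0.002, 0.0, -1.0]]
wrist_force: [0.1, 0.4, 0.8]
width: 0.0601
grip_force: 0.0
```

>>> {"op": "pendant", "data": {
  "moves": {"segments": [[0,0,0,0,0,0],[0,0,0,0,0,0],[0,0,0,0,0,0],[0,0,0,0,0,0],[0,0,0,0,0,0],[0,0,0,0,0,0]]},
  "jaw": 0.0,
  "squeeze": 30
}}

```text
clock: 2.85
tool_pos: [0.5616, 0.0675, 0.0683]
orientation: [[0.893, 0.449, 0.0], [0.449, -0.893, 0.0], [0.0, -0.0, -1.0]]
wrist_force: [0.2, 0.7, 0.8]
width: 0.014
grip_force: 0.9
```

>>> {"op": "pendant", "data": {
  "moves": {"segments": [[0,0,0,0,0,0],[0,0,0,0,0,0],[0,0,-0.02,0,0,0],[0,0,-0.05,0,0,0],[0,0,-0.08,0,0,0],[0,0,-0.08,0,0,0],[0,0,-0.08,0,0,0]]}
}}

```text
clock: 3.55
tool_pos: [0.5617, 0.0673, 0.1484]
orientation: [[0.893, 0.449, 0.001], [0.449, -0.893, -0.0], [0.001, 0.0, -1.0]]
wrist_force: [-0.1, 0.0, -1.2]
width: 0.012
grip_force: 30.0
```

Run:
```python
from h import *
st=arm.sense();print(st['tool_pos'],st['width'],st['grip_force'])
a=snap('top');b=snap('side');t=np.array(arm.sense()['tool_pos'])
# pin and collar points relative to TCP
for s in (a,b):
    P=cloud(s); print(t, 'collar',fit(P,t[2]-.035,t[2]-.018,t,.03),'pin',fit(P,t[2]-.065,t[2]-.028,t,.03))
u=proj(b,t-[0,0,.04]).astype(int);print(u)
c=b['img'][u[1]-50:u[1]+50,u[0]-50:u[0]+50]
u2=proj(a,t).astype(int);c2=a['img'][u2[1]-50:u2[1]+50,u2[0]-50:u2[0]+50]
save(np.hstack([cv2.resize(c,(400,400)),cv2.resize(c2,(400,400))]),'held1')
go(.5735,-.2304,.148)
```

```text
[0.56165616 0.0673132  0.14836721] 0.01203601042548709 29.998369440436363
[0.56058339 0.06717188 0.14699602] collar 0 pin 0
[0.56058339 0.06717188 0.14699602] collar (36, array([0.5584, 0.0704, 0.1229]), array([560.2,  67.1]), array([18. , 17.8]), 37.5) pin (22, array([0.5599, 0.0688, 0.1008]), array([560.4,  71.6]), array([ 9.8, 10.2]), 50.6)
[266 213]
shift [-0.1221  0.2717 -0.0009] rot [-0.0006  0.0021  0.    ] yaw -63.31
```

View pics/held1.png

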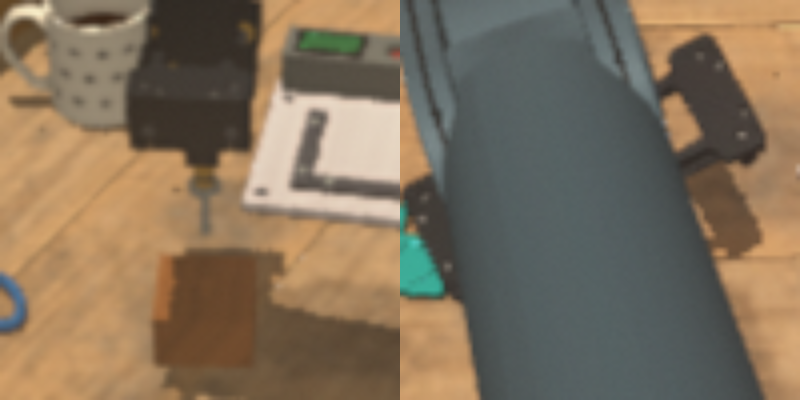

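The side crop shows the punch held vertically, its pin clear of the stand at crop (205,210). The arm hides it from the top view. Moving over the button.

>>> {"op": "pendant", "data": {
  "moves": {"segments": [[-0.015,0.034,0,0,0,0],[-0.034,0.076,0,0,0,0],[-0.053,0.118,0,0,0,0],[-0.072,0.16,0,0,0,0],[-0.09,0.2,0,0,0,0],[-0.108,0.24,0,0,0,0],[-0.118,0.263,0,0,0,0],[-0.122,0.2717,0,0,0,0]]}
}}

```text
clock: 4.45
tool_pos: [0.573, -0.2338, 0.1466]
orientation: [[0.896, 0.445, -0.003], [0.445, -0.896, -0.001], [-0.003, -0.0, -1.0]]
wrist_force: [-0.0, 0.6, -1.6]
width: 0.0119
grip_force: 30.0
```

>>> {"op": "pendant", "data": {
  "moves": {"segments": [[0,0,0.01,0,0,0],[0,0,0.02,0,0,0],[0,0,0.03,0,0,0],[0,0,0.03,0,0,0]]}
}}

```text
clock: 4.85
tool_pos: [0.5734, -0.2277, 0.116]
orientation: [[0.892, 0.452, -0.004], [0.452, -0.892, 0.002], [-0.002, -0.003, -1.0]]
wrist_force: [-0.5, 0.7, -0.3]
width: 0.012
grip_force: 30.0
```

Run:
```python
from h import *
b=snap('side');w=snap('wrist');t=np.array(arm.sense()['tool_pos']);print(t)
c=np.vstack([b['img'][90:250,200:400]]);u=proj(b,t-[0,0,.06]).astype(int);print(u,proj(w,t-[0,0,.064]),proj(w,[.5735,-.2304,.038]))
c=b['img'][u[1]-50:u[1]+50,u[0]-50:u[0]+50]
save(np.hstack([cv2.resize(c,(400,400)),cv2.resize(w['img'][100:300,180:380],(400,400))]),'btn1')
P=cloud(b);print(fit(P,.055,t[2]-.028,t,.03),fit(P,.036,.055,(.6,-.219),.09))
P=cloud(w);print('housing w',fit(P,.036,.055,(.6,-.219),.09))
go(.5735,-.2304,.108)
```

```text
[ 0.5745181  -0.22889303  0.11774638]
[313 171] [278.61728321 225.03408301] [279.69578907 220.34786201]
(17, array([ 0.5714, -0.2267,  0.0715]), array([ 570.4, -227.2]), array([14.5, 11. ]), 76.0) (330, array([ 0.5974, -0.2176,  0.0432]), array([ 599.7, -220.3]), array([110.2,  47.7]), 19.0)
housing w (7352, array([ 0.6106, -0.2158,  0.0442]), array([ 602. , -219.1]), array([106.5,  40.1]), 19.5)
shift [-0.0016  0.0009  0.0097] rot [-0.001   0.0005  0.    ] yaw -63.22
```

View pics/btn1.png

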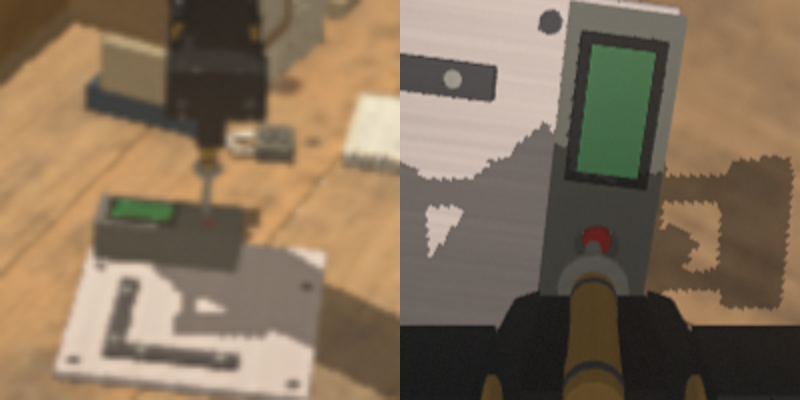

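The wrist crop shows the pin tip just in front of the red button at crop (597,241), as projected. The side crop agrees. Pressing down step by step.

>>> {"op": "pendant", "data": {
  "moves": {"segments": [[-0.001,0.001,0.006,0,0,0],[-0.001,0.001,0.012,0,0,0],[-0.001,0.001,0.016,0,0,0],[-0.001,0.001,0.018,0,0,0],[-0.001,0.001,0.02,0,0,0],[-0.001,0.001,0.02,0,0,0]]},
  "squeeze": 45
}}

```text
clock: 5.55
tool_pos: [0.5743, -0.2315, 0.0984]
orientation: [[0.893, 0.449, 0.0], [0.449, -0.893, -0.0], [0.0, 0.0, -1.0]]
wrist_force: [-0.4, 1.2, 3.9]
width: 0.0116
grip_force: 45.0
```

>>> {"op": "pendant", "data": {
  "moves": {"segments": [[0,0,0.001,0,0,0],[0,0,0.002,0,0,0],[0,0,0.002,0,0,0]]}
}}

```text
clock: 5.85
tool_pos: [0.5753, -0.2316, 0.0978]
orientation: [[0.893, 0.449, 0.002], [0.449, -0.893, -0.001], [0.002, 0.002, -1.0]]
wrist_force: [-1.7, 1.5, 10.7]
width: 0.0118
grip_force: 45.0
```

>>> {"op": "pendant", "data": {
  "moves": {"segments": [[0,0,0.001,0,0,0],[0,0,0.001,0,0,0],[0,0,0.001,0,0,0]]}
}}

```text
clock: 6.15
tool_pos: [0.5757, -0.2317, 0.0975]
orientation: [[0.893, 0.449, 0.003], [0.449, -0.893, -0.001], [0.002, 0.002, -1.0]]
wrist_force: [-2.5, 1.0, 15.9]
width: 0.0115
grip_force: 45.1
```

>>> {"op": "pendant", "data": {
  "moves": {"segments": [[0,0,-0.02,0,0,0],[0,0,-0.05,0,0,0],[0,0,-0.055,0,0,0],[0,0,-0.055,0,0,0]]}
}}

```text
clock: 6.55
tool_pos: [0.5746, -0.2317, 0.1508]
orientation: [[0.893, 0.449, 0.002], [0.449, -0.893, -0.001], [0.001, 0.001, -1.0]]
wrist_force: [-0.5, -0.1, -0.7]
width: 0.0114
grip_force: 45.0
```

```bash
python3 -c "
from h import *
go(.5612,.0685,.148)"
```

```text
shift [ 0.1228 -0.2743  0.0026] rot [ 0.0014 -0.0013  0.    ] yaw -63.32
```

>>> {"op": "pendant", "data": {
  "moves": {"segments": [[0.018,-0.04,0,0,0,0],[0.037,-0.082,0,0,0,0],[0.055,-0.124,0,0,0,0],[0.074,-0.165,0,0,0,0],[0.092,-0.205,0,0,0,0],[0.109,-0.244,0,0,0,0],[0.12,-0.267,0.0025,0,0,0],[0.1228,-0.2743,0.0025,0,0,0]]}
}}

```text
clock: 7.35
tool_pos: [0.559, 0.0727, 0.146]
orientation: [[0.891, 0.454, -0.003], [0.454, -0.891, 0.001], [-0.002, -0.003, -1.0]]
wrist_force: [-0.0, -0.1, -0.2]
width: 0.0115
grip_force: 45.0
```

>>> {"op": "pendant", "data": {
  "moves": {"segments": [[0,0,0.01,0,0,0],[0,0,0.02,0,0,0],[0,0,0.025,0,0,0],[0,0,0.025,0,0,0],[0,0,0.025,0,0,0]]}
}}

```text
clock: 7.85
tool_pos: [0.5607, 0.0677, 0.1224]
orientation: [[0.894, 0.448, -0.0], [0.448, -0.894, -0.0], [-0.0, 0.0, -1.0]]
wrist_force: [-0.3, 0.2, -1.3]
width: 0.0113
grip_force: 45.0
```

Run:
```python
from h import *
w=snap('wrist');b=snap('side');t=np.array(arm.sense()['tool_pos']);print(t)
tp=t-[0,0,.064];print('tip w',proj(w,tp),'hole w',proj(w,[.561,.070,.04]),'side',proj(b,tp),proj(b,[.561,.07,.04]))
P=cloud(w);print(fit(P,.033,.05,(.56,.068),.06));P=cloud(b);print(fit(P,.033,.048,(.56,.068),.06))
u=proj(b,[.561,.07,.05]).astype(int);c=b['img'][u[1]-40:u[1]+40,u[0]-40:u[0]+40]
save(np.hstack([cv2.resize(c,(400,400),interpolation=cv2.INTER_CUBIC),cv2.resize(w['img'][150:290,210:350],(400,400))]),'stand2');print(u-40)
go(.561,.0695,.07)
```

```text
[0.56099105 0.06830506 0.12299545]
tip w [276.80017499 224.50449555] hole w [274.81199332 215.66224497] side [266.38499134 228.55151507] [266.18710567 234.54172559]
(5366, array([0.5667, 0.0741, 0.0394]), array([561.2,  71.1]), array([62.8, 64.2]), 27.4)
(438, array([0.558 , 0.0717, 0.0389]), array([559.9,  70. ]), array([64.1, 67.9]), 29.7)
[226 191]
shift [ 0.0005 -0.0011  0.053 ] rot [ 0.0003 -0.0006  0.    ] yaw -63.35
```

View pics/stand2.png

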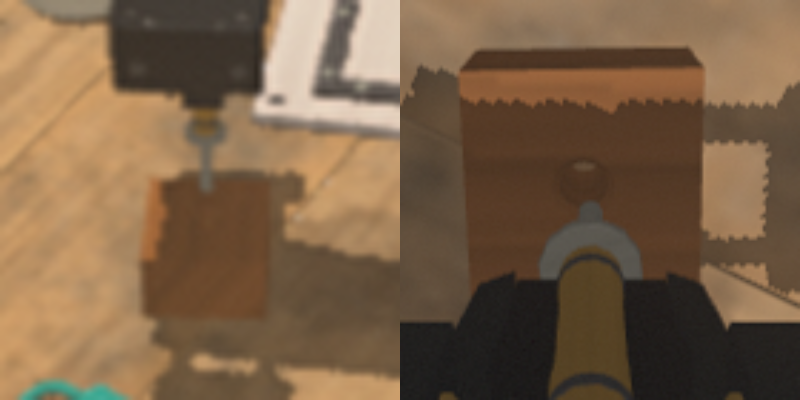

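The wrist crop shows the hole at (582,181) and the tip at (591,210), i.e. the hole lies about 1 mm along tool +x and 1.5 mm along −y. Correcting and lowering.

>>> {"op": "pendant", "data": {
  "moves": {"segments": [[0.001,-0.0015,0.005,0,0,0],[0.001,-0.0015,0.015,0,0,0],[0.001,-0.0015,0.03,0,0,0],[0.001,-0.0015,0.045,0,0,0],[0.001,-0.0015,0.052,0,0,0],[0.001,-0.0015,0.0535,0,0,0],[0.001,-0.0015,0.0535,0,0,0]]}
}}

```text
clock: 8.65
tool_pos: [0.5604, 0.0705, 0.0685]
orientation: [[0.893, 0.449, -0.001], [0.449, -0.893, -0.0], [-0.001, -0.0, -1.0]]
wrist_force: [0.0, 0.4, -0.8]
width: 0.0117
grip_force: 45.0
```

>>> {"op": "pendant", "data": {
  "moves": {"segments": [[0,0,0.0005,0,0,0],[0,0,0.0005,0,0,0],[0,0,0.0005,0,0,0],[0,0,0.0005,0,0,0],[0,0,0.0005,0,0,0]]},
  "jaw": 0.07
}}

```text
clock: 9.15
tool_pos: [0.5609, 0.0706, 0.0688]
orientation: [[0.893, 0.449, 0.0], [0.449, -0.893, 0.0], [0.0, 0.0, -1.0]]
wrist_force: [-0.1, -0.4, 0.5]
width: 0.0492
grip_force: 0.0
```

>>> {"op": "pendant", "data": {
  "moves": {"segments": [[0,0,-0.03,0,0,0],[0,0,-0.07,0,0,0],[0,0,-0.11,0,0,0],[0,0,-0.11,0,0,0],[0,0,-0.11,0,0,0]]}
}}

```text
clock: 9.65
tool_pos: [0.5613, 0.0705, 0.1794]
orientation: [[0.893, 0.449, 0.002], [0.449, -0.893, 0.0], [0.002, 0.001, -1.0]]
wrist_force: [0.2, 1.0, -0.3]
width: 0.0701
grip_force: 0.0
```

Run:
```python
from h import *
w=snap('wrist')
P=cloud(w)
print('handle top',fit(P,.098,.13,(.56,.068),.03),'low',fit(P,.06,.09,(.56,.068),.03))
go(.516,.307,.13,62)
```

```text
handle top (265, array([0.5617, 0.072 , 0.1046]), array([561.2,  71.8]), array([12.7, 12.5]), 0.5) low (132, array([0.5651, 0.0738, 0.076 ]), array([564.1,  73.7]), array([ 5. , 12.6]), 33.7)
shift [ 0.0667 -0.2313  0.0481] rot [-9.0000e-04  3.0000e-04 -2.1871e+00] yaw -63.31
```

>>> {"op": "pendant", "data": {
  "moves": {"segments": [[0.009,-0.03,0,0,0,-0.15],[0.018,-0.06,0,0,0,-0.3],[0.027,-0.09,0,0,0,-0.45],[0.035,-0.12,0,0,0,-0.6],[0.044,-0.15,0,0,0,-0.75],[0.052,-0.18,0,0,0,-0.9],[0.06,-0.21,0,0,0,-1.05],[0.0667,-0.2313,0,0,0,-1.2]]},
  "jaw": 0.07
}}

```text
clock: 10.5
tool_pos: [0.5145, 0.3091, 0.1768]
orientation: [[-0.103, 0.995, -0.003], [0.995, 0.103, -0.0], [-0.0, -0.003, -1.0]]
wrist_force: [0.1, -0.7, 0.7]
width: 0.0701
grip_force: 0.0
```

>>> {"op": "pendant", "data": {
  "moves": {"segments": [[0,0,0.01,0,0,-0.15],[0,0,0.02,0,0,-0.3],[0,0,0.03,0,0,-0.45],[0,0,0.04,0,0,-0.6],[0,0,0.05,0,0,-0.75],[0,0,0.05,0,0,-0.9],[0,0,0.05,0,0,-0.987],[0,0,0.05,0,0,-0.987]]}
}}

```text
clock: 11.3
tool_pos: [0.5154, 0.3065, 0.1267]
orientation: [[-0.883, 0.469, -0.004], [0.469, 0.883, -0.001], [0.003, -0.002, -1.0]]
wrist_force: [0.5, -0.2, -0.1]
width: 0.0703
grip_force: 0.0
```

>>> {"op": "pendant", "data": {
  "moves": {"segments": [[0,0,0,0,0,0],[0,0,0,0,0,0]]}
}}

```text
clock: 11.5
tool_pos: [0.5162, 0.307, 0.1281]
orientation: [[-0.882, 0.471, -0.001], [0.471, 0.882, -0.0], [0.001, -0.001, -1.0]]
wrist_force: [0.2, -0.3, 0.4]
width: 0.0702
grip_force: 0.0
```

Run:
```python
from h import *
w=snap('wrist');P=cloud(w)
print('body',fit(P,.015,.03,(.517,.306),.06)); print('lock',fit(P,.008,.03,(.517,.306),.07))
hsv=cv2.cvtColor(w['img'],cv2.COLOR_RGB2HSV)
u=proj(w,[.516,.307,.019]);print(u,arm.sense()['q'])
save(w,'lock1')
go(.516,.307,.008,62)
```

```text
body (2226, array([0.5164, 0.3092, 0.0183]), array([516.7, 309.1]), array([45. , 39.6]), 60.6)
lock (2802, array([0.5213, 0.3065, 0.0169]), array([528.9, 302.3]), array([45. , 68.1]), 61.2)
[275.57212068 208.0816177 ] [-0.11295146  0.70322122 -0.70881866  1.7238404   0.55469057  0.92596673
  0.03195063]
shift [ 0.0002 -0.0002  0.1204] rot [-0.0005 -0.0002 -0.0012] yaw 61.93
```

View pics/lock1.png

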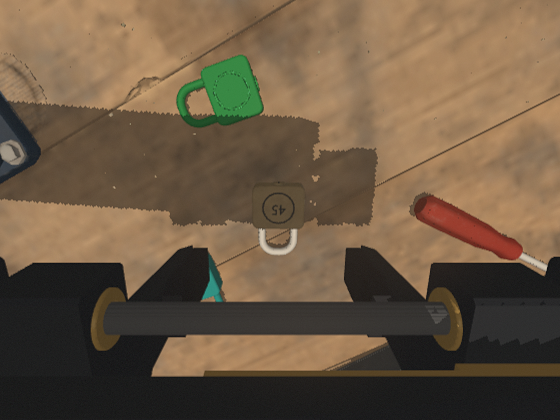

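The wrist view shows the brass padlock (marked 45) at (278,205), centred between the fingers with its base to tool +x. Green (230,90) and turquoise (212,280) are clear of both fingers. Descending.

>>> {"op": "pendant", "data": {
  "moves": {"segments": [[0,0.001,0.04,0,0,0.015],[0,0.001,0.08,0,0,0.015],[0,0.001,0.105,0,0,0.015],[0,0.001,0.115,0,0,0.015],[0,0.001,0.1195,0,0,0.015],[0,0.001,0.1195,0,0,0.015],[0,0.001,0.1195,0,0,0.015]]},
  "jaw": 0.07
}}

```text
clock: 12.25
tool_pos: [0.5179, 0.3088, 0.0106]
orientation: [[-0.876, 0.483, 0.002], [0.483, 0.876, 0.001], [-0.001, 0.002, -1.0]]
wrist_force: [0.6, 0.2, 0.2]
width: 0.0697
grip_force: 0.0
```

>>> {"op": "pendant", "data": {
  "moves": {"segments": [[0,0,0,0,0,0],[0,0,0,0,0,0],[0,0,0,0,0,0],[0,0,0,0,0,0],[0,0,0,0,0,0],[0,0,0,0,0,0]]},
  "jaw": 0.0,
  "squeeze": 30
}}

```text
clock: 12.85
tool_pos: [0.5172, 0.3081, 0.0096]
orientation: [[-0.876, 0.483, 0.0], [0.483, 0.876, 0.0], [-0.0, 0.0, -1.0]]
wrist_force: [-0.4, -1.2, 5.3]
width: 0.0448
grip_force: 30.0
```

Gripped (width 44.8 mm). Lift above the punch's height, then carry over.

>>> {"op": "pendant", "data": {
  "moves": {"segments": [[0,0,-0.03,0,0,0],[0,0,-0.07,0,0,0],[0,0,-0.11,0,0,0],[0,0,-0.15,0,0,0],[0,0,-0.15,0,0,0],[0,0,-0.15,0,0,0]]}
}}

```text
clock: 13.45
tool_pos: [0.5172, 0.3078, 0.1592]
orientation: [[-0.876, 0.483, 0.001], [0.483, 0.876, -0.0], [-0.001, 0.0, -1.0]]
wrist_force: [-0.0, -0.0, -1.7]
width: 0.0448
grip_force: 30.0
```

```bash
python3 -c "
from h import *
print(arm.sense()['wrist_force'],arm.sense()['width'])
go(.5557,-.1386,.16,-70.5)"
```

```text
[-0.03098405 -0.04146965 -1.69835405] 0.044754113994691605
shift [-0.2493 -0.3723 -0.0007] rot [9.0000e-04 0.0000e+00 2.2972e+00] yaw 61.12
```

>>> {"op": "pendant", "data": {
  "moves": {"segments": [[-0.01,-0.016,0,0,0,0.12],[-0.028,-0.042,0,0,0,0.26],[-0.048,-0.072,0,0,0,0.4],[-0.068,-0.102,0,0,0,0.54],[-0.088,-0.132,0,0,0,0.68],[-0.108,-0.162,0,0,0,0.82],[-0.128,-0.191,0,0,0,0.96],[-0.145,-0.216,0,0,0,1.1]]}
}}

```text
clock: 14.25
tool_pos: [0.5382, 0.0461, 0.157]
orientation: [[0.04, 0.999, -0.004], [0.999, -0.04, -0.001], [-0.001, -0.004, -1.0]]
wrist_force: [0.1, 0.1, -0.9]
width: 0.0446
grip_force: 30.0
```

```bash
python3 -c "
from h import *
go(.5557,-.1386,.16,-70.5)"
```

```text
shift [-0.1838  0.0249 -0.0029] rot [-0.0027  0.0036  1.1903] yaw -2.3
```

>>> {"op": "pendant", "data": {
  "moves": {"segments": [[-0.022,0.003,0,0,0,0.15],[-0.046,0.006,0,0,0,0.3],[-0.07,0.009,0,0,0,0.45],[-0.094,0.012,0,0,0,0.6],[-0.118,0.016,0,0,0,0.75],[-0.142,0.019,0,0,0,0.9],[-0.166,0.022,0,0,0,1.05],[-0.18,0.024,0,0,0,1.19]]}
}}

```text
clock: 15.05
tool_pos: [0.5559, -0.1345, 0.1568]
orientation: [[0.943, 0.333, -0.004], [0.333, -0.943, -0.001], [-0.004, -0.0, -1.0]]
wrist_force: [0.7, -0.5, -2.0]
width: 0.0448
grip_force: 30.0
```

>>> {"op": "pendant", "data": {
  "moves": {"segments": [[0,0,0.03,0,0,0],[0,0,0.06,0,0,0],[0,0,0.08,0,0,0],[0,0,0.08,0,0,0],[0,0,0.08,0,0,0]]}
}}

```text
clock: 15.55
tool_pos: [0.5567, -0.1317, 0.0781]
orientation: [[0.94, 0.341, -0.003], [0.341, -0.94, 0.0], [-0.003, -0.001, -1.0]]
wrist_force: [0.8, -0.5, -0.7]
width: 0.0446
grip_force: 30.0
```

Run:
```python
from h import *
s=snap('side');w=snap('wrist');t=arm.sense()['tool_pos'];print(t,arm.sense()['wrist_force'])
P=cloud(s);print(fit(P,.012,.03,(.55,-.166),.06))
save(np.vstack([cv2.resize(s['img'][130:270,250:390],(420,420)),])if 0 else np.hstack([cv2.resize(s['img'][140:240,260:360],(400,400)),cv2.resize(w['img'][100:300,180:380],(400,400))]),'pre1')
go(.5557,-.1386,.0215,-70.5)
P=cloud(w);print('plate w',fit(P,.006,.014,(.55,-.166),.14),'lock w',fit(P,t[2]-.001,t[2]+.015,t,.06),'housing',fit(P,.036,.05,(.6,-.22),.07))
```

```text
[ 0.55825008 -0.13196377  0.07977107] [-0.76059543 -0.83050656 -1.59951355]
(118, array([ 0.566 , -0.163 ,  0.0164]), array([ 555.2, -160.1]), array([102.2, 110.4]), 29.0)
shift [-0.0047  0.0053  0.0583] rot [ 0.0006 -0.0007  0.0075] yaw -70.07
plate w (21791, array([ 0.584 , -0.1392,  0.0095]), array([ 549. , -165.3]), array([180.3, 179.9]), 19.5) lock w (7824, array([ 0.5596, -0.1305,  0.0873]), array([ 548.1, -126.4]), array([66.3, 69.6]), 85.8) housing (9355, array([ 0.6159, -0.2121,  0.0439]), array([ 612.5, -215.5]), array([84.2, 41.7]), 19.4)
```

View pics/pre1.png

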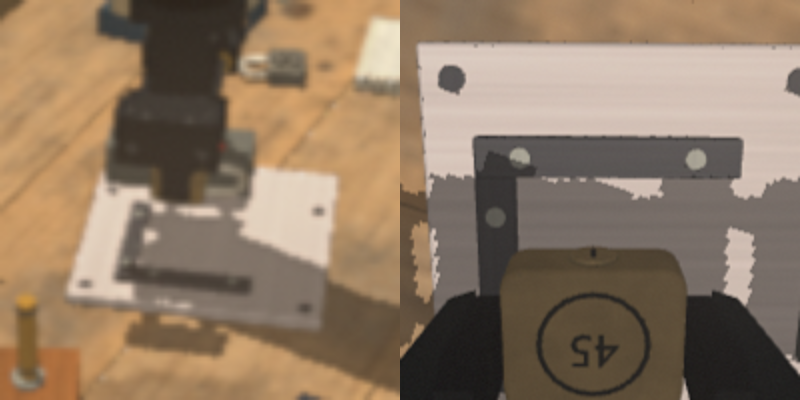

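The wrist crop shows the padlock square to the gauge, its base towards the far stop (crop (610,160)) and the left stop at (495,240). The side crop shows the punch standing at lower left. Lowering short of both stops.

>>> {"op": "pendant", "data": {
  "moves": {"segments": [[-0.005,0.005,0.01,0,0,0.007],[-0.005,0.005,0.03,0,0,0.007],[-0.005,0.005,0.045,0,0,0.007],[-0.005,0.005,0.053,0,0,0.007],[-0.005,0.005,0.057,0,0,0.007],[-0.005,0.005,0.0585,0,0,0.007],[-0.005,0.005,0.0585,0,0,0.007]]}
}}

```text
clock: 16.35
tool_pos: [0.5551, -0.1382, 0.0209]
orientation: [[0.942, 0.334, 0.001], [0.334, -0.942, -0.0], [0.0, 0.0, -1.0]]
wrist_force: [-0.2, -0.1, -1.6]
width: 0.0446
grip_force: 30.0
```

>>> {"op": "pendant", "data": {
  "moves": {"segments": [[0,0,0.001,0,0,0],[0,0,0.0015,0,0,0],[0,0,0.0015,0,0,0],[0,0,0.0015,0,0,0]]}
}}

```text
clock: 16.75
tool_pos: [0.5552, -0.1383, 0.0196]
orientation: [[0.942, 0.334, 0.001], [0.334, -0.942, -0.0], [0.001, 0.0, -1.0]]
wrist_force: [0.0, 0.3, 0.8]
width: 0.0447
grip_force: 30.0
```

```bash
python3 -c "
from h import *
go(.5557,-.1386,.0195,-70.5);print(arm.sense()['wrist_force'],arm.sense()['ft_torque'])"
```

```text
shift [0.0004 0.0004 0.0001] rot [ 0.0004 -0.0006  0.0005] yaw -70.47
[0.02948776 0.25867822 0.79201384] [ 0.10592458  0.03461561 -0.00508255]
```

>>> {"op": "pendant", "data": {
  "moves": {"segments": [[0.003,0,0,0,0,0],[0.006,0,0,0,0,0],[0.008,0,0,0,0,0],[0.009,0,0,0,0,0],[0.01,0,0,0,0,0],[0.01,0,0,0,0,0]]}
}}

```text
clock: 17.35
tool_pos: [0.5635, -0.1356, 0.0196]
orientation: [[0.943, 0.334, -0.002], [0.334, -0.943, -0.001], [-0.002, 0.0, -1.0]]
wrist_force: [-3.4, -1.7, 5.3]
width: 0.0443
grip_force: 30.0
```

>>> {"op": "pendant", "data": {
  "moves": {"segments": [[0.001,0,0,0,0,0],[0.002,0,0,0,0,0],[0.003,0,0,0,0,0],[0.003,0,0,0,0,0]]}
}}

```text
clock: 17.75
tool_pos: [0.566, -0.1348, 0.0195]
orientation: [[0.943, 0.334, -0.002], [0.334, -0.943, -0.001], [-0.003, 0.0, -1.0]]
wrist_force: [-4.1, -1.5, 8.0]
width: 0.0444
grip_force: 30.0
```

>>> {"op": "pendant", "data": {
  "moves": {"segments": [[0,0,-0.0007,0,0,0],[0.001,0,-0.0007,0,0,0],[0.002,0,-0.0007,0,0,0],[0.002,0,-0.0007,0,0,0]]}
}}

```text
clock: 18.15
tool_pos: [0.566, -0.1347, 0.0196]
orientation: [[0.943, 0.333, -0.006], [0.333, -0.943, -0.001], [-0.006, -0.001, -1.0]]
wrist_force: [-8.6, -3.8, 6.7]
width: 0.0443
grip_force: 30.0
```

>>> {"op": "pendant", "data": {
  "moves": {"segments": [[0.001,0,0,0,0,0],[0.002,0,0,0,0,0],[0.002,0,0,0,0,0]]}
}}

```text
clock: 18.45
tool_pos: [0.566, -0.1347, 0.0196]
orientation: [[0.943, 0.333, -0.01], [0.333, -0.943, -0.002], [-0.01, -0.001, -1.0]]
wrist_force: [-13.9, -4.7, 11.9]
width: 0.0448
grip_force: 30.0
```

>>> {"op": "pendant", "data": {
  "moves": {"segments": [[-0.003,0,0,0,0,0],[-0.003,-0.003,0,0,0,0],[-0.003,-0.006,0,0,0,0],[-0.003,-0.008,0,0,0,0],[-0.003,-0.009,0,0,0,0],[-0.003,-0.009,0,0,0,0]]}
}}

```text
clock: 19.05
tool_pos: [0.5636, -0.1277, 0.0197]
orientation: [[0.943, 0.333, -0.003], [0.333, -0.943, -0.003], [-0.003, 0.002, -1.0]]
wrist_force: [-5.0, -6.3, 2.4]
width: 0.0443
grip_force: 30.0
```

>>> {"op": "pendant", "data": {
  "moves": {"segments": [[0,-0.001,0,0,0,0],[0,-0.002,0,0,0,0],[0,-0.002,0,0,0,0],[0,-0.002,0,0,0,0]]}
}}

```text
clock: 19.45
tool_pos: [0.5629, -0.126, 0.0196]
orientation: [[0.943, 0.332, -0.003], [0.332, -0.943, -0.003], [-0.003, 0.002, -1.0]]
wrist_force: [-5.4, -6.6, 1.8]
width: 0.0445
grip_force: 30.0
```

```bash
python3 -c "
from h import *
go(.5637,-.1252,.0195,-70.5)"
```

```text
shift [ 0.001  -0.0005  0.0001] rot [ 0.0018  0.0034 -0.0015] yaw -70.59
```

>>> {"op": "pendant", "data": {
  "moves": {"segments": [[0,-0.001,0,0,0,0],[0,-0.002,0,0,0,0],[0,-0.003,0,0,0,0],[0,-0.003,0,0,0,0]]}
}}

```text
clock: 19.85
tool_pos: [0.5626, -0.1249, 0.0197]
orientation: [[0.943, 0.332, -0.001], [0.332, -0.943, -0.005], [-0.003, 0.004, -1.0]]
wrist_force: [-2.1, -10.3, -1.4]
width: 0.0449
grip_force: 30.0
```

```bash
python3 -c "
from h import *
st=arm.sense();go(.5637,-.1252,.0195,-70.5);print(np.array(st['orientation']).T@st['wrist_force'],st['ft_torque'])"
```

```text
shift [0.001  0.0007 0.0002] rot [ 0.0042  0.0026 -0.0023] yaw -70.63
[-5.38820896  8.96693359  1.45174486] [-2.3285863   0.58739475  0.08463828]
```

Both stops are reached, at gauge x≈25, y≈35 against an expected 26, 34.5. I'll level the tool, settle it onto the plate, and trim the push.

>>> {"op": "pendant", "data": {
  "moves": {"segments": [[0.0005,0,0.0005,0.004,0.003,0],[0.001,0,0.001,0.006,0.004,0],[0.001,0,0.001,0.006,0.004,0],[0.001,0,0.001,0.006,0.004,0],[0.001,0,0.001,0.006,0.004,0]]}
}}

```text
clock: 20.35
tool_pos: [0.5626, -0.125, 0.0195]
orientation: [[0.943, 0.331, -0.001], [0.331, -0.943, 0.002], [-0.001, -0.002, -1.0]]
wrist_force: [-9.1, -11.2, 11.3]
width: 0.0446
grip_force: 30.0
```

Run:
```python
from h import *
s=snap('side');snap('top');st=arm.sense();go(.5637,-.1252,.0195,-70.5);print(np.array(st['orientation']).T@st['wrist_force'],st['ft_torque'],st['tool_pos'])
P=cloud(s);t=st['tool_pos']
w=snap('wrist')
save(np.hstack([cv2.resize(s['img'][140:240,260:360],(400,400)),cv2.resize(w['img'][120:320,180:380],(400,400))]),'fin1')
```

```text
shift [0.0009 0.0007 0.0001] rot [-0.002   0.0005 -0.0024] yaw -70.64
[-10.72859495   7.62911465 -12.25839341] [-2.41733572  1.68545211  0.12669449] [ 0.56260128 -0.1248915   0.01955211]
```

View pics/fin1.png

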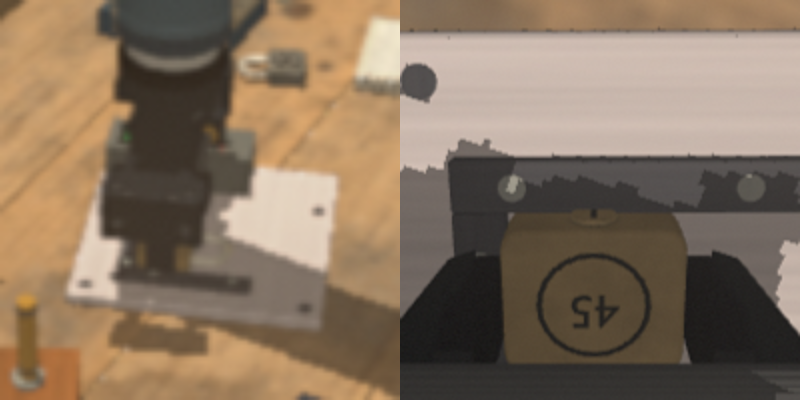

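The wrist crop shows the base flush along the far stop at (600,212) and the left side at the left stop (505,235). The punch stands in its stand. One small ease of the downward force, then hold.

>>> {"op": "pendant", "data": {
  "moves": {"segments": [[0,0,-0.0006,-0.002,0,0],[0,0,-0.0006,-0.002,0,0],[0,0,-0.0006,-0.002,0,0],[0,0,-0.0006,-0.002,0,0],[0,0,-0.0006,-0.002,0,0]]}
}}

```text
clock: 21.0
tool_pos: [0.5626, -0.1249, 0.0196]
orientation: [[0.943, 0.331, -0.0], [0.331, -0.943, -0.0], [-0.0, -0.0, -1.0]]
wrist_force: [-5.9, -10.5, 5.3]
width: 0.0446
grip_force: 30.0
```

```bash
python3 -c "
from h import *
st=arm.sense();go(.5637,-.1252,.0195,-70.5);print(np.array(st['orientation']).T@st['wrist_force'],st['tool_pos'])"
```

```text
shift [0.001  0.0006 0.0001] rot [-0.0001  0.0005 -0.0025] yaw -70.64
[-9.08976102  7.93844532 -5.26199675] [ 0.56255484 -0.12492073  0.01957096]
```

Level, steady, about 9 N against the far stop and 8 N against the left stop.

```bash
python3 -c "
from cell import arm
print(arm.job_done())"
```

```text
the job is handed in; nothing more can be done
None
```

I pressed the zero button to its stop with the gauge empty, stood the punch back in its stand, and handed in at about 21 s with the brass padlock still held flat in the corner, pressed at about 9 N on the far stop and 8 N on the left.

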